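Lay the rafter square on the masking line

TASK

The primed panel is about to be masked along the chalk line drawn in from its near edge. Slide the rafter square so that its fence is flush along the panel's near edge, over the whole length of the fence, and the straight edge of its blade (the edge that starts at the square corner) lies on the chalk line. Leave the square lying flat on the panel and do not disturb the other things on the bench.

Things in the scene. Friction and masses are not known exactly. Their poses are not given: they have to be found in the camera images.
- panel: flat dark grey primed board, 260 mm (x) by 440 mm (y) and 10 mm thick, lying on the bench and fixed to it. Origin: centre of its underside. Its own x axis points away from the robot, y to the left along the near edge; the near edge face, 10 mm high, is the plane x = -130 mm
- mark: white chalk-pencil line, 3 mm wide and 70 mm long, drawn on the top of the panel, square to the near edge, 40 to 220 mm to the left (+y) of the square's heel at the start. Origin: the middle of the line's width where it meets the panel's near edge, on the panel's top (z 10 mm). Axes parallel to the panel's: x runs along the line, inward over the panel; y along the near edge
- square: loose aluminium rafter square, 0.2-0.45 kg: open triangular frame, plate 5 mm thick, with a fence bar along one leg. Own x: from fence along the blade; y: along the fence to the heel. Origin: middle of the fence's inner face, level with the plate's underside. Starts with its plate on the panel's near part, askew, the fence a few cm clear of the edge on the robot's side; slides under 1-5 N
- square_fence (a point): middle of the fence's top (own -4, 0, 14 mm). The fence is 180 mm long (own y -90 to 90), 8 mm thick (x -8 to 0) and 23 mm high: 9 mm above the plate's top, 9 mm below its underside. With the plate flat on the panel it spans 1 to 24 mm above the bench; far from the edge it may dip 1 mm onto the bench. Its inner face, x = 0, butts against the panel's edge
- square_heel (a point): the square corner: where the fence's inner face meets the blade's straight outer edge, level with the plate's underside (own 0, 90, 0 mm). The blade's straight edge runs from here along own +x at y = 90 mm. The centre of mass lies about 40 mm inside the fence (+x) and 20 mm from its middle towards the heel
- square_toe (a point): the other end of the fence's inner face, level with the plate's underside (own 0, -90, 0 mm); the sloping side starts here
- square_tip (a point): far end of the blade's straight edge, level with the plate's underside (own 170, 90, 0 mm)
- tape_roll: bystander: roll of masking tape lying flat, 104 mm across, 25 mm high. Origin: centre of its underside
- mixing_cup: bystander: light upright plastic mixing cup, 90 mm across the rim, 95 mm high. Origin: centre of its underside
- sanding_block: bystander: dark rubber sanding block, 125 by 68 mm, 30 mm high. Origin: centre of its underside
- gun_cup: bystander: upright white spray-gun cup with its lid on, 86 mm across, 104 mm high. Origin: centre of its underside

How it is judged:
By the outcome, as a careful person would: the job done as asked, in the order asked, and still so for the second after the job is handed in, with the robot touching nothing.
It also fails if it takes over 67 s, if anything falls off the work surface, if the arm or the gripper's body presses on something with over 40 N, if the wrist force passes 120 N, or if a joint passes its speed limit or range.

ROBOT

A 7-joint arm with a two-finger parallel gripper is mounted at the origin on the work surface. World frame = base frame: x ahead of the robot, y to its left, z up, the work surface at z = 0. Lengths are in m, angles in rad, forces in N, time in s.
With the tool pointing down it reaches from about 0.4 to 0.875 m from the base axis. Payload 19.3 kg.
Tool frame: the origin (TCP) lies midway between the tips of the shut fingers; the grasp point (between the pads) lies 19 mm behind it; z points along the fingers, y is the line along which they close (so a half turn about z gives the same grasp; the last joint's range is limited). The gripper opens to 85 mm and grips with 20 to 120 N. Pads are 22 mm wide; open, the fingers measure 114 mm over their backs; the gripper's body (76 mm by 85 mm) begins 54 mm behind the grasp point. The pads swing forward as they close: fully open they stand 13 mm farther back than shut.
Start: joints at [1.179, 0.521, -0.036, 1.599, 0.021, 1.021, -0.113], TCP at [0.198, -0.593, 0.231] pointing down, gripper open.
Joint ranges: [-2.91, 2.91], [-0.3, 2.13], [-1.5, 1.42], [0.17, 2.43], [-1.26, 4.41], [0.16, 1.93], [-2.52, 2.52]. Speed limits (rad/s): [1.89, 1.89, 2.39, 2.39, 3.01, 3.01, 3.01].

INTERFACE

Orientations are given as [roll, pitch, yaw] about the fixed x, y, z axes, in that order (R = Rz(yaw) Ry(pitch) Rx(roll)).
In Python, from workcell import bot gives the robot as it stands.
- The arm moves only by the tool move_arm, never from a script. Its argument "moves" is a list that holds one entry, the list of rows, each a list of 7 numbers: the opening, from 0 (shut) to 1 (fully open), then the shift along the tool's x, y, z in units of 1000 mm (1.0 is 1000 mm), then the turn, a rotation vector about the tool's x, y, z in units of 2 pi rad (1.0 is 2 pi rad). A call has 1 to 5 rows; each row is the pose to reach, as a shift and turn from the pose commanded when the call began, along the tool's axes at that moment, turning the shorter way round; what a row does not reach only later rows make up. A row lasts 1/10 s, in which the tool goes at most 50 mm and 8.59 degrees, less where a joint would pass 70% of its speed; a pose out of reach is approached as far as the arm can. A call with a number of a shift or a turn outside -1 to 1 is refused whole. A call with a gripper value outside its range is refused whole. The fingers move at their own pace and stop on an object; "force" is the grip in N (left out, the last holds). Time passes only in rows, so rows that repeat a pose let the fingers close. It gives the time, the measured TCP pose, the force, the opening and the grip force at its end, in the units of the state.
- bot.observe(): the state, without advancing time (a new reading comes with each control period).
- bot.grab_frame(name): name is "scene" or "top"; returns the picture (420x560x3 uint8, red, green, blue); there is no depth.
- bot.camera_params(name): a dict with "vertical_fov" (degrees; the focal length in pixels is half the picture's height over the tangent of half this angle, whatever the lens; pixels are square), "cx", "cy" (the principal point, pixels), "R" (3x3) and "t" (3): a world point X has camera coordinates R X + t. Camera axes: x right, y down, z forward; pixel columns grow to the right and rows downward; lengths in m; the calibration is good to about 2 mm. A picture is of the moment at which its call begins. camera_params takes no time and is no camera call.
- bot.job_done(): hands the job in; it is judged then, once.
The state is a dict: "clock": time; "qpos": joint angles; "qd": joint speeds; "joint_efforts": joint torques, N m; "position": TCP position; "tool_rot": TCP orientation; "force": force on the tool from outside, world axes, zero at the start; "moment": the same for the moment, N m; "grip_width": finger opening in m; "finger_force": force on a finger pad.
Only numpy, scipy, OpenCV 4.12 (cv2) and the standard library are available. Lean on these libraries where they do the work, as an engineer would, in place of code of your own. Each camera call takes 0.05 s, during which the arm holds its last target. There are 200 camera calls.

## Working session

There is one attempt and no reset: what is moved stays moved. The work goes in short steps, Python scripts to look and compute and a tool call to move; the robot and the scene stay as the last step left them, time stands still between calls to the robot, and variables do not carry over. Pictures are saved under pics/ and viewed, at most 10 in all, crops included, and the job is handed in when it is done.

Besides the shell and the picture viewer there is one more tool, called in YAML: its name, and indented under it one key for each argument. move_arm: Moves the arm, as the interface text tells. Shifts and turns lie within -1 to 1; 1 stands for 1000 mm of shift or 2 pi rad of turn. Its arguments: {"type":"object","properties":{"moves":{"type":"array"},"force":{"type":"number"}},"required":["moves"]}

```bash
ls; mkdir -p pics; python3 - <<'E'
from workcell import bot
import cv2,numpy as np
for n in("scene","top"):
    cv2.imwrite(f"pics/{n}0.png",bot.grab_frame(n)[:,:,::-1]); p=bot.camera_params(n);print(n,p)
s=bot.observe();print(s)
E
```

```text
pics
scene {'vertical_fov': 56.71500700037745, 'cx': 281.43405205038795, 'cy': 201.3675729577554, 'R': array([[ 0.1245618 ,  0.99219892, -0.00506613],
       [ 0.83692859, -0.10780878, -0.53658905],
       [-0.53294925,  0.06259851, -0.84382849]]), 't': array([-0.07126969, -0.45644181,  1.25338568])}
top {'vertical_fov': 44.54514807734313, 'cx': 293.0989651308305, 'cy': 203.40638868981125, 'R': array([[-0.0208104 , -0.9997826 , -0.0012945 ],
       [-0.97931794,  0.02064504, -0.20127136],
       [ 0.20125433, -0.00292081, -0.97953467]]), 't': array([0.02916892, 0.564098  , 1.19869571])}
{'clock': 0.1, 'qpos': array([ 1.17878919,  0.52193371, -0.03629016,  1.59991707,  0.02119408,
        1.02110081, -0.11281339]), 'qd': array([-4.29188606e-05, -1.57476784e-03, -4.72337070e-04, -2.05180003e-03,
       -4.63588923e-04, -1.47912569e-03,  8.66110910e-04]), 'joint_efforts': array([ 3.48117770e-03, -9.28490210e+01,  1.98385701e+00, -3.70532799e+01,
        1.81510986e-02,  5.32200298e-03, -1.30880021e-06]), 'position': array([ 0.19753634, -0.59266344,  0.23080875]), 'tool_rot': array([-3.14062172e+00,  8.07621302e-05,  3.21746781e-01]), 'force': array([0.37106719, 0.21121035, 0.02622651]), 'moment': array([ 0.00699662, -0.00485183,  0.01322613]), 'finger_force': 0.0, 'grip_width': 0.0851047914188586}
```

View pics/top0.png

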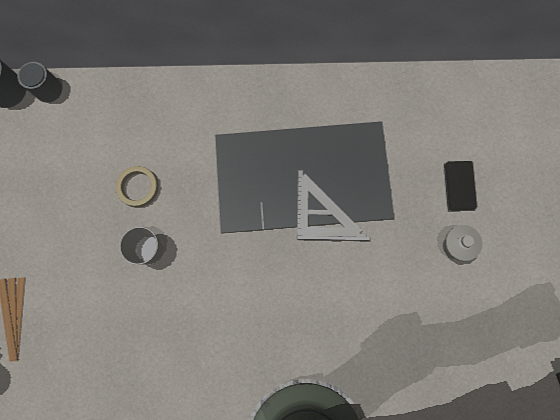

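View pics/scene0.png

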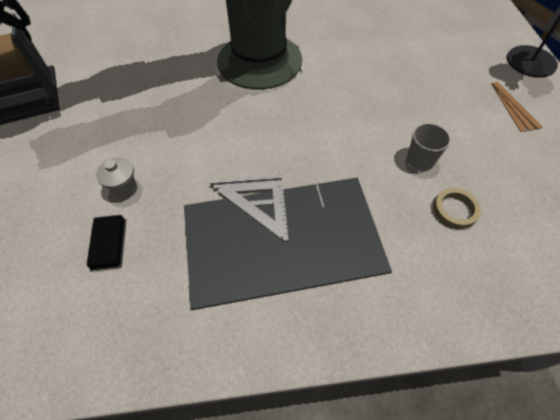

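The top view shows the panel corners at about (216,135), (382,122), (394,219) and (221,232). The chalk line runs from (262,202) to (263,229), and the square has its heel at (298,240), tip at (300,171) and toe at (370,240). The scene view shows the same layout, with the bystanders well clear. Next I'll zoom in and measure.

```bash
cat > h.py <<'E'
from workcell import bot
import cv2,numpy as np
def ray(n,uv,z):
    p=bot.camera_params(n);f=210/np.tan(np.radians(p["vertical_fov"]/2))
    uv=np.atleast_2d(np.array(uv,float));R,t=p["R"],p["t"]
    d=np.c_[(uv[:,0]-p["cx"])/f,(uv[:,1]-p["cy"])/f,np.ones(len(uv))]@R
    c=-R.T@t
    return c+d*((z-c[2])/d[:,2])[:,None]
def proj(n,X):
    p=bot.camera_params(n);f=210/np.tan(np.radians(p["vertical_fov"]/2))
    c=np.atleast_2d(X)@p["R"].T+p["t"]
    return c[:,:2]/c[:,2:]*f+[p["cx"],p["cy"]]
E
python3 - <<'E'
from h import *
im=cv2.imread("pics/top0.png")
c=im[110:260,200:400]
cv2.imwrite("pics/c0.png",cv2.resize(c,None,fx=4,fy=4,interpolation=cv2.INTER_CUBIC))
C=ray("top",[(216,135),(382,122),(394,219),(221,232)],.01);print(C.round(4))
print([np.linalg.norm(C[i]-C[(i+1)%4]).round(4) for i in range(4)])
c=ray("scene",[(359,179),(184,206),(191,304),(389,271)],.01);print(c.round(4))
print(ray("top",[(300,171),(298,240),(370,240)],.015),ray("top",[(262,202),(263,229)],.01))
E
```

```text
[[ 0.7612  0.2151  0.01  ]
 [ 0.7879 -0.221   0.01  ]
 [ 0.5287 -0.2369  0.01  ]
 [ 0.5047  0.2001  0.01  ]]
[np.float64(0.4369), np.float64(0.2596), np.float64(0.4377), np.float64(0.257)]
[[ 0.5106  0.2058  0.01  ]
 [ 0.5351 -0.2338  0.01  ]
 [ 0.7808 -0.2171  0.01  ]
 [ 0.7616  0.2138  0.01  ]]
[[ 0.65783883 -0.00225879  0.015     ]
 [ 0.47975259  0.00692695  0.015     ]
 [ 0.47598048 -0.17281667  0.015     ]] [[0.57964152 0.09628376 0.01      ]
 [0.51012765 0.0943633  0.01      ]]
```

View pics/c0.png

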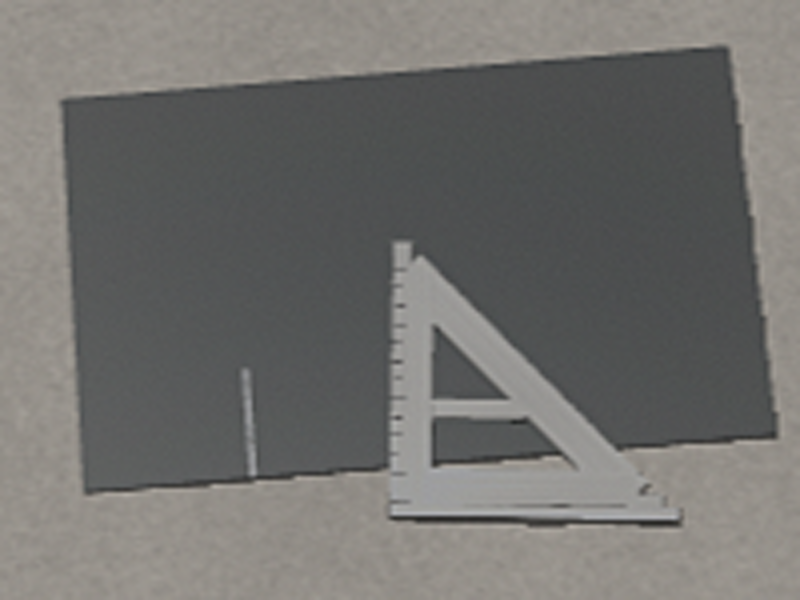

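```bash
cat >> h.py <<'E'
from scipy.spatial.transform import Rotation as Ro
def rel(target,yaw):
    s=bot.observe();R0=Ro.from_euler("xyz",s["tool_rot"]);R1=Ro.from_euler("xyz",[np.pi,0,yaw])
    print("t",s["clock"],"pos",s["position"].round(4),"rpy",s["tool_rot"].round(4),"w",round(s["grip_width"],4))
    print("shift",R0.inv().apply(np.array(target)-s["position"]).round(4),"turn",((R0.inv()*R1).as_rotvec()/2/np.pi).round(4))
E
python3 - <<'E'
from h import *
g=lambda P:(np.array(P,float)+.5)/4-.5+[200,110]
f=ray("top",g([(389,514),(681,517)]),.024);b=ray("top",g([(392,241),(389,500)]),.015)
n=ray("top",g([(86,493),(777,437)]),.01);m=ray("top",g([(245,369),(252,477)]),.01)
for k,v in dict(fence=f,blade=b,near=n,mark=m).items():
    d=v[1]-v[0];print(k,v.round(4).tolist(),np.linalg.norm(d).round(4),"dir",d[:2]/np.linalg.norm(d))
y=(f[0]-f[1]);y/=np.linalg.norm(y);yaw=np.arctan2(-y[0],y[1])
x=np.array([y[1],-y[0],0]);G=(f[0]+f[1])/2+x*.004+y*.02;print("yaw",yaw,"grasp",G)
rel([G[0],G[1],.12],yaw+np.pi/2)
E
```

```text
fence [[0.4833, 0.0097, 0.024], [0.4776, -0.1713, 0.024]] 0.1811 dir [-0.03132723 -0.99950918]
blade [[0.661, 0.0038, 0.015], [0.4933, 0.0094, 0.015]] 0.1677 dir [-0.99942947  0.03377488]
near [[0.5025, 0.1997, 0.01], [0.529, -0.2366, 0.01]] 0.4372 dir [ 0.06072362 -0.99815462]
mark [[0.58, 0.0991, 0.01], [0.5105, 0.0953, 0.01]] 0.0697 dir [-0.99847988 -0.05511742]
yaw -0.03133235977945998 grasp [ 0.48509217 -0.06091904  0.024     ]
t 0.1 pos [ 0.1975 -0.5927  0.2308] rpy [-3.1406e+00  1.0000e-04  3.2170e-01] w 0.0851
shift [ 0.441  -0.4134  0.1112] turn [-1.000e-04 -1.000e-04 -1.938e-01]
```

move_arm:
  moves:
    - [[0.4,0.441,-0.4134,0.06,0,0,-0.194],[0.4,0.441,-0.4134,0.06,0,0,-0.194],[0.4,0.441,-0.4134,0.06,0,0,-0.194],[0.4,0.441,-0.4134,0.06,0,0,-0.194],[0.4,0.441,-0.4134,0.06,0,0,-0.194]]

```text
clock: 0.6
position: [0.3165, -0.3722, 0.2064]
tool_rot: [-3.142, 0.0, 1.078]
force: [1.2, -0.4, -1.2]
grip_width: 0.0341
finger_force: 0.0
```

```bash
python3 -c "
from h import *
rel([.4851,-.0609,.12],1.5395)"
```

```text
t 0.6 pos [ 0.3165 -0.3722  0.2064] rpy [-3.1416e+00  1.0000e-04  1.0778e+00] w 0.0341
shift [0.3541 0.0012 0.0864] turn [-0.      0.     -0.0735]
```

move_arm:
  moves:
    - [[0.4,0.354,0.001,0.086,0,0,-0.0735],[0.4,0.354,0.001,0.086,0,0,-0.0735],[0.4,0.354,0.001,0.086,0,0,-0.0735],[0.4,0.354,0.001,0.086,0,0,-0.0735],[0.4,0.354,0.001,0.086,0,0,-0.0735]]

```text
clock: 1.1
position: [0.4333, -0.1595, 0.1471]
tool_rot: [3.141, -0.0, 1.534]
force: [1.2, -0.7, 0.1]
grip_width: 0.0339
finger_force: 0.0
```

```bash
python3 -c "
from h import *
rel([.4851,-.0609,.12],1.5395)"
```

```text
t 1.1 pos [ 0.4333 -0.1595  0.1471] rpy [ 3.1415e+00 -1.0000e-04  1.5338e+00] w 0.0339
shift [0.1005 0.0481 0.0272] turn [ 0.     -0.     -0.0009]
```

move_arm:
  moves:
    - [[0.4,0.1,0.048,0.0272,0,0,-0.0009],[0.4,0.1,0.048,0.0272,0,0,-0.0009],[0.4,0.1,0.048,0.0272,0,0,-0.0009],[0.4,0.1,0.048,0.0272,0,0,-0.0009],[0.4,0.1,0.048,0.0272,0,0,-0.0009]]

```text
clock: 1.6
position: [0.4841, -0.0637, 0.1203]
tool_rot: [-3.141, 0.0, 1.539]
force: [0.5, -0.4, 0.1]
grip_width: 0.0343
finger_force: 0.0
```

```bash
python3 -c "
from h import *
rel([.4851,-.0609,.019],1.5395)"
```

```text
t 1.6 pos [ 0.4841 -0.0637  0.1203] rpy [-3.1407e+00  4.0000e-04  1.5391e+00] w 0.0343
shift [0.0029 0.001  0.1013] turn [-0.0001  0.0001 -0.0001]
```

move_arm:
  moves:
    - [[0.4,0.003,0.001,0.04,0,0,0],[0.4,0.003,0.001,0.07,0,0,0],[0.4,0.003,0.001,0.09,0,0,0],[0.4,0.003,0.001,0.103,0,0,0],[0.4,0.003,0.001,0.103,0,0,0]]

```text
clock: 2.1
position: [0.4848, -0.0611, 0.0166]
tool_rot: [-3.14, 0.0, 1.538]
force: [-0.6, 0.5, 0.4]
grip_width: 0.0342
finger_force: 0.0
```

```bash
python3 - <<'E'
from h import *
for n,(a,b,c,d) in dict(top=(110,260,200,400)).items():
    cv2.imwrite("pics/c1.png",cv2.resize(bot.grab_frame(n)[a:b,c:d,::-1],None,fx=4,fy=4,interpolation=cv2.INTER_CUBIC))
rel([.4851,-.0609,.017],1.5395)
E
```

```text
t 2.15 pos [ 0.4854 -0.0609  0.0175] rpy [-3.1409e+00  3.0000e-04  1.5381e+00] w 0.0337
shift [-0.     -0.0003  0.0005] turn [-0.0001  0.0001 -0.0002]
```

View pics/c1.png

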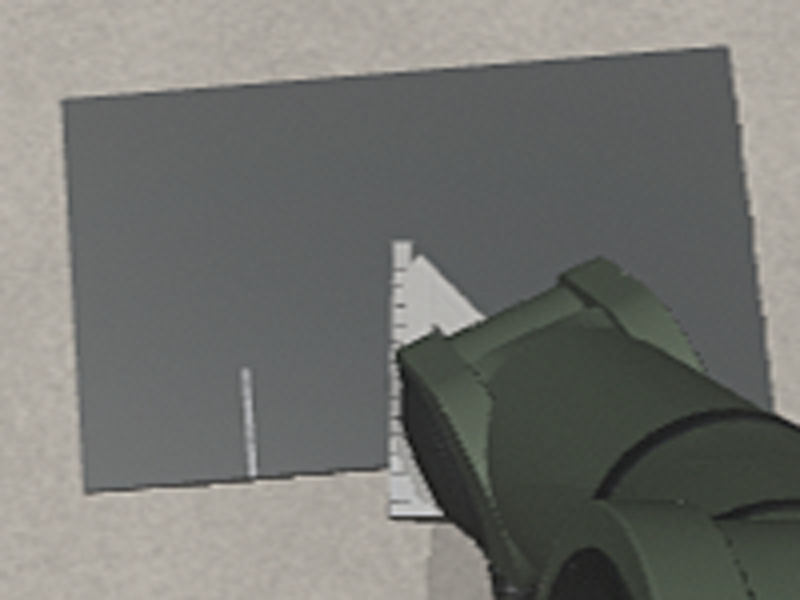

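The square hasn't moved and the arm hides its toe side, but the heel (389,513) and blade edge are still visible. Now I'll grip.

move_arm:
  moves:
    - [[0.2,0,0,0,0,0,0],[0.0,0,0,0,0,0,0],[0.0,0,0,0,0,0,0],[0.0,0,0,0,0,0,0],[0.0,0,0,0,0,0,0]]
  force: 30

```text
clock: 2.65
position: [0.4858, -0.0604, 0.0177]
tool_rot: [3.141, 0.0, 1.539]
force: [-1.2, -3.7, 5.1]
grip_width: 0.0064
finger_force: 33.8
```

```bash
python3 -c "
from h import *
rel([.4851,-.0609,.017],1.5395);print(bot.observe()['finger_force'],bot.observe()['force'])"
```

```text
t 2.65 pos [ 0.4858 -0.0604  0.0177] rpy [3.1412e+00 4.0000e-04 1.5389e+00] w 0.0064
shift [-0.0006 -0.0007  0.0007] turn [ 0.0001  0.0001 -0.0001]
33.76823902130127 [-1.15519369 -3.71661063  5.08429047]
```

```bash
python3 -c "
from h import *
rel([.497,.025,.0179],1.629)"
```

```text
t 2.65 pos [ 0.4858 -0.0604  0.0177] rpy [3.1412e+00 4.0000e-04 1.5389e+00] w 0.0064
shift [ 0.0857  0.0085 -0.0002] turn [ 0.0001  0.0001 -0.0143]
```

move_arm:
  moves:
    - [[0,0.02,0.002,-0.0005,0,0,-0.004],[0,0.04,0.004,-0.0005,0,0,-0.008],[0,0.06,0.006,-0.0005,0,0,-0.012],[0,0.08,0.008,-0.0005,0,0,-0.0143],[0,0.0857,0.0085,-0.0005,0,0,-0.0143]]

```text
clock: 3.15
position: [0.4974, 0.0268, 0.0182]
tool_rot: [3.141, 0.0, 1.631]
force: [-0.6, -7.9, 7.9]
grip_width: 0.0067
finger_force: 34.1
```

```bash
python3 - <<'E'
from h import *
rel([.509,.025,.0179],1.629);print(bot.observe()['force'])
for n,(a,b,c,d) in dict(top=(150,250,200,350),scene=(150,250,180,380)).items():
    cv2.imwrite(f"pics/{n}2.png",cv2.resize(bot.grab_frame(n)[a:b,c:d,::-1],None,fx=4,fy=4,interpolation=cv2.INTER_CUBIC))
a,b=[cv2.imread(f"pics/{n}2.png") for n in("top","scene")]
cv2.imwrite("pics/c2.png",np.vstack([cv2.resize(a,(450,300)),cv2.resize(b,(600,300))[:,:450]])) if 0 else 0
E
```

```text
t 3.15 pos [0.4974 0.0268 0.0182] rpy [3.1409 0.     1.6311] w 0.0067
shift [-0.0025  0.0115  0.0003] turn [0.0001 0.     0.0003]
[-0.55636007 -7.92090687  7.92943003]
```

View pics/top2.png

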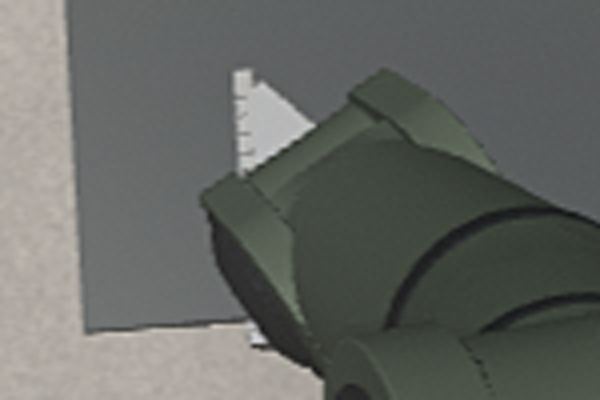

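The blade follows the gripper. Its tip corner is at about (233,70) in the crop and the outer heel at (249,343); the gripper hides the chalk line.

```bash
python3 - <<'E'
from h import *
g=lambda P:(np.array(P,float)+.5)/4-.5+[200,150]
a=ray("top",g([(233,70),(239,172)]),.015);h=ray("top",g([(249,343)]),.024);print(a,h,(a[0]-a[1])[1]/(a[0]-a[1])[0],(a[0]-h[0])[1]/(a[0]-h[0])[0])
E
```

```text
[[0.67043626 0.10580794 0.015     ]
 [0.60311019 0.1024601  0.015     ]] [[0.49200683 0.09649842 0.024     ]] 0.04972577226185178 0.05217479698224835
```

View pics/scene2.png

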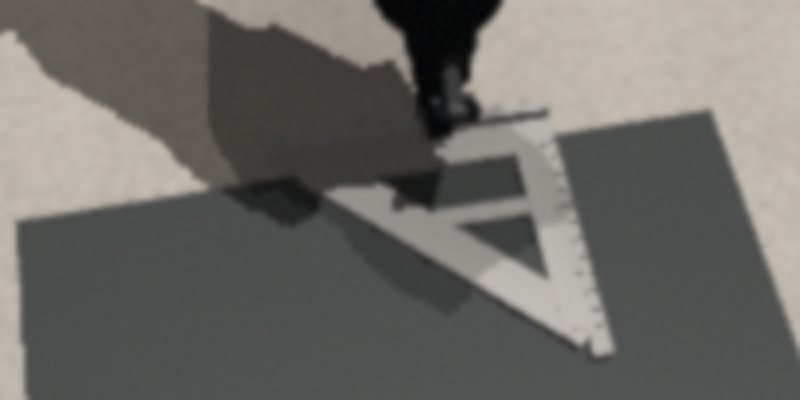

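move_arm:
  moves:
    - [[0,-0.0024,0.003,0,0,0,-0.0008],[0,-0.0024,0.006,0,0,0,-0.0008],[0,-0.0024,0.009,0,0,0,-0.0008],[0,-0.0024,0.0115,0,0,0,-0.0008],[0,-0.0024,0.0125,0,0,0,-0.0008]]

```text
clock: 3.75
position: [0.506, 0.0237, 0.0181]
tool_rot: [-3.135, 0.001, 1.635]
force: [-28.8, 1.1, 40.4]
grip_width: 0.0068
finger_force: 37.7
```

```bash
python3 - <<'E'
from h import *
rel([.511,.0245,.0179],1.629);s=bot.observe();print(s['force'],s['moment'])
E
```

```text
t 3.75 pos [0.506  0.0237 0.0181] rpy [-3.1352e+00  1.3000e-03  1.6348e+00] w 0.0068
shift [0.0005 0.005  0.0002] turn [-0.001   0.0002  0.0009]
[-28.7791141    1.08930984  40.39074563] [ 0.251439    6.47035483 -0.02386616]
```

move_arm:
  moves:
    - [[0,0,-0.003,0,0,0,0],[0,0,-0.004,-0.0005,0,0,0],[0.15,0,-0.004,-0.0005,0,0,0],[0.25,0,-0.004,-0.0005,0,0,0],[0.25,0,-0.004,-0.0005,0,0,0]]

```text
clock: 4.25
position: [0.5056, 0.0236, 0.0183]
tool_rot: [3.142, -0.0, 1.634]
force: [-0.1, -0.1, 0.1]
grip_width: 0.0215
finger_force: 0.0
```

```bash
python3 - <<'E'
from h import *
rel([.511,.0245,.1],1.629);s=bot.observe();print(s['force'],s['moment'])
E
```

```text
t 4.25 pos [0.5056 0.0236 0.0183] rpy [ 3.1415e+00 -2.0000e-04  1.6342e+00] w 0.0215
shift [ 0.0006  0.0054 -0.0817] turn [ 0.     -0.      0.0008]
[-0.05684932 -0.06408876  0.07081196] [0.0061681  0.01119868 0.02569999]
```

move_arm:
  moves:
    - [[0.25,0,0,-0.04,0,0,0],[0.25,0,0,-0.09,0,0,0],[0.25,-0.05,-0.03,-0.13,0,0,0],[0.25,-0.1,-0.06,-0.13,0,0,0],[0.25,-0.15,-0.06,-0.13,0,0,0]]

```text
clock: 4.75
position: [0.4566, -0.1075, 0.1484]
tool_rot: [3.14, 0.001, 1.636]
force: [1.6, -1.4, -0.6]
grip_width: 0.0215
finger_force: 0.0
```

move_arm:
  moves:
    - [[0,-0.05,0,0,0,0,0],[0,-0.1,0,0,0,0,0],[0,-0.15,0,0,0,0,0],[0,-0.15,0,0,0,0,0]]

```text
clock: 5.15
position: [0.4664, -0.263, 0.1467]
tool_rot: [-3.141, 0.002, 1.626]
force: [-0.7, 1.7, -0.4]
grip_width: -0.0001
finger_force: 0.0
```

```bash
python3 - <<'E'
from h import *
rel([.511,.0245,.1],1.629)
im=bot.grab_frame("top")[:,:,::-1];cv2.imwrite("pics/top3full.png",im)
cv2.imwrite("pics/top3.png",cv2.resize(im[160:250,210:340],None,fx=6,fy=6,interpolation=cv2.INTER_CUBIC))
im=bot.grab_frame("scene")[:,:,::-1];cv2.imwrite("pics/scene3full.png",im)
cv2.imwrite("pics/scene3.png",cv2.resize(im[165:265,210:340],None,fx=6,fy=6,interpolation=cv2.INTER_CUBIC))
E
```

```text
t 5.15 pos [ 0.4664 -0.263   0.1467] rpy [-3.1413e+00  1.9000e-03  1.6262e+00] w -0.0001
shift [0.2847 0.0605 0.0461] turn [-0.      0.0003 -0.0004]
```

View pics/top3.png

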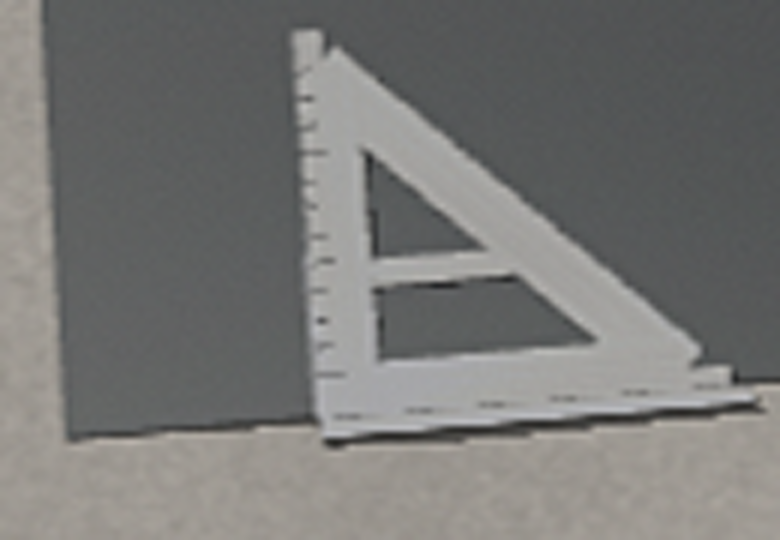

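View pics/scene3.png

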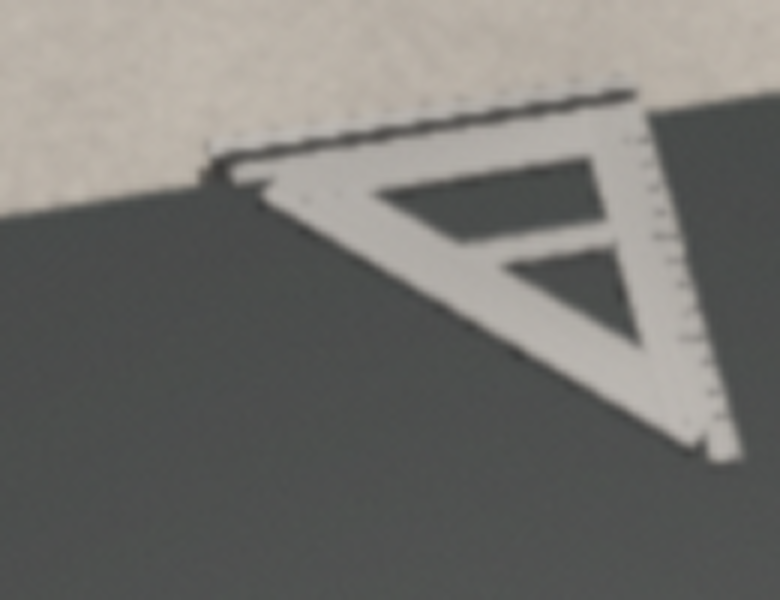

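The square lies flat. The top crop has the heel at about (322,432), the tip at (293,32) and the toe end of the fence at (755,403). The chalk line is hidden just under the blade. I'll measure the edges to sub-pixel accuracy.

```bash
cat > m.py <<'E'
from h import *
def cross(v,t):  # subpixel first crossing
    s=np.sign(v-t);i=np.where(s[1:]!=s[:-1])[0]
    return [k+(t-v[k])/(v[k+1]-v[k]) for k in i]
def line(n,P,z):
    X=ray(n,P,z)[:,:2];f=cv2.fitLine(X.astype(np.float32),cv2.DIST_HUBER,0,.0001,.0001).ravel()
    return f[2:].astype(float),f[:2].astype(float)*np.sign(f[np.argmax(abs(f[:2]))])
def ref():
    g=cv2.imread("pics/top0.png").mean(2)
    # chalk: centroid above panel level per row 204..227
    P=[]
    for r in range(204,228):
        s=np.clip(g[r,255:272]-np.median(g[r,245:275])-6,0,None);P.append((255+(s*np.arange(17)).sum()/s.sum(),r))
    mk=line("top",P,.01)
    cols=[c for c in list(range(226,258))+list(range(268,294))+list(range(368,390))]
    P=[]
    for c in cols:
        y0=int(232-(c-221)*.075);v=g[y0-7:y0+6,c];k=cross(v,(g[y0-12,c]+g[y0+8,c])/2)
        if k:P.append((c,y0-7+k[-1]))
    return mk,line("top",P,.01)
E
python3 - <<'E'
from m import *
mk,ne=ref()
print("mark",mk,"near",ne)
n=ne[1];print("yaw mark",np.arctan2(mk[1][1],mk[1][0]),"near",np.arctan2(-n[0],n[1]))
A=np.array([mk[1],-n]).T;t=np.linalg.solve(A,ne[0]-mk[0]);print("M",mk[0]+t[0]*mk[1])
g=cv2.imread("pics/top3full.png").mean(2)
P=[]
for r in range(170,226):
    v=g[r,250:272];k=cross(v,(g[r,252]+165)/2)
    if k:P.append((250+k[0],r))
P=np.array(P);print(P[::6].round(2).tolist());b=line("top",P,.015)
P=[]
for c in range(268,332):
    v=g[222:240,c];i=np.argmax(np.diff(v[:])*-1);P.append((c,222+i+.5))
P=np.array(P);f=line("top",P,.024);print(P[::8].tolist())
print("blade",b,np.arctan2(b[1][1],b[1][0]),"fence outer",f,np.arctan2(-f[1][0],f[1][1]))
print("blade y rel mark at x=.515,.545,.575,.66",[ (b[0][1]+(x-b[0][0])*b[1][1]/b[1][0])-(mk[0][1]+(x-mk[0][0])*mk[1][1]/mk[1][0]) for x in(.515,.545,.575,.66)])
print("near - fence inner x at y",[ (y,(ne[0][0]+(y-ne[0][1])*n[0]/n[1])-(f[0][0]+(y-f[0][1])*f[1][0]/f[1][1])-.008) for y in(.09,0,-.08)])
E
```

```text
mark (array([0.54039705, 0.09664789]), array([0.99806833, 0.06212543])) near (array([0.51238716, 0.02139877]), array([-0.06325164,  0.99799758]))
yaw mark 0.062165463043934326 near 0.06329389070652969
M [0.50774678 0.09461555]
[[258.64, 170.0], [261.7, 176.0], [259.62, 182.0], [259.82, 188.0], [262.15, 194.0], [260.81, 200.0], [260.58, 206.0], [261.01, 212.0], [261.5, 218.0], [261.79, 224.0]]
[[268.0, 232.5], [276.0, 231.5], [284.0, 230.5], [292.0, 230.5], [300.0, 229.5], [308.0, 228.5], [316.0, 228.5], [324.0, 227.5]]
blade (array([0.60362142, 0.10043164]), array([0.99908894, 0.04267655])) 0.04268951060855744 fence outer (array([0.50478834, 0.00266837]), array([-0.06258503,  0.99803966])) 0.06262596034452503
blade y rel mark at x=.515,.545,.575,.66 [np.float64(0.001579098729082351), np.float64(0.0009931925630861094), np.float64(0.0004072863970898538), np.float64(-0.0012527810732328587)]
near - fence inner x at y [(0.09, np.float64(0.000727359846877669)), (0, np.float64(0.0007877125008178901)), (-0.08, np.float64(0.0008413593043202841))]
```

```bash
cat >> m.py <<'E'
def blade(im):
    g=cv2.imread(im).mean(2);mk,ne=ref();P=[]
    for r in range(168,229):
        k=cross(g[r,250:272],(g[r,252]+165)/2)
        if k:P.append((250+k[0],r))
    P=np.array(P)
    for _ in range(6):
        q=np.polyfit(P[:,1],P[:,0],1);e=P[:,0]-np.polyval(q,P[:,1]);P=P[e<max(.15,e.std())]
    b=line("top",P,.015);print("blade yaw",np.arctan2(b[1][1],b[1][0]),len(P),"resid",e.std())
    print("blade-mark y mm",[round(1e3*((b[0][1]+(x-b[0][0])*b[1][1]/b[1][0])-(mk[0][1]+(x-mk[0][0])*mk[1][1]/mk[1][0])),2) for x in(.515,.545,.575,.66)])
    P=[]
    for c in range(268,332):
        v=g[222:240,c];P.append((c,222+np.argmax(-np.diff(v))+.5))
    f=line("top",P,.024);n=ne[1];print("fence yaw",np.arctan2(-f[1][0],f[1][1]),"near yaw",np.arctan2(-n[0],n[1]))
    print("gap mm",[round(1e3*((ne[0][0]+(y-ne[0][1])*n[0]/n[1])-(f[0][0]+(y-f[0][1])*f[1][0]/f[1][1])-.008),2) for y in(.09,0,-.08)])
E
python3 -c "
from m import *
blade('pics/top3full.png')"
```

```text
blade yaw 0.04892702156584058 33 resid 0.10469776140355547
blade-mark y mm [np.float64(1.64), np.float64(1.24), np.float64(0.84), np.float64(-0.29)]
fence yaw 0.06262596034452503 near yaw 0.06329389070652969
gap mm [np.float64(0.73), np.float64(0.79), np.float64(0.84)]
```

```bash
python3 -c "
from h import *
rel([.455,.015,.1],1.632)"
```

```text
t 5.25 pos [ 0.4671 -0.2572  0.1467] rpy [-3.1413e+00 -5.0000e-04  1.6319e+00] w -0.0004
shift [0.2724 0.0046 0.0469] turn [-0.     -0.0001 -0.    ]
```

move_arm:
  moves:
    - [[0,0.05,0,0,0,0,0],[0,0.1,0,0.01,0,0,0],[0,0.15,0,0.02,0,0,0],[0,0.2,0.0046,0.03,0,0,0],[0,0.25,0.0046,0.047,0,0,0]]

```text
clock: 5.75
position: [0.4565, -0.009, 0.1023]
tool_rot: [3.14, -0.0, 1.636]
force: [1.7, 0.5, 0.1]
grip_width: 0.0004
finger_force: 0.0
```

move_arm:
  moves:
    - [[0,0.023,0,0,0,0,0],[0,0.023,0,0.03,0,0,0],[0,0.023,0,0.06,0,0,0],[0,0.023,0,0.08,0,0,0],[0,0.023,0,0.08,0,0,0]]

```text
clock: 6.25
position: [0.4534, 0.0121, 0.0203]
tool_rot: [-3.138, -0.0, 1.637]
force: [0.3, 0.6, 0.3]
grip_width: 0.0001
finger_force: 0.0
```

```bash
python3 -c "
from h import *
rel([.478,.015,.008],1.632)"
```

```text
t 6.25 pos [0.4534 0.0121 0.0203] rpy [-3.1380e+00 -4.0000e-04  1.6368e+00] w 0.0001
shift [0.0012 0.0248 0.0122] turn [-0.0006 -0.0001  0.0008]
```

move_arm:
  moves:
    - [[0,0.0012,0.005,0.0115,0,0,0.0003],[0,0.0012,0.012,0.0115,0,0,0.0003],[0,0.0012,0.018,0.0115,0,0,0.0003],[0,0.0012,0.024,0.0115,0,0,0.0003],[0,0.0012,0.028,0.0115,0,0,0.0003]]

```text
clock: 6.75
position: [0.484, 0.0137, 0.011]
tool_rot: [3.14, -0.0, 1.632]
force: [-0.6, -0.0, -0.5]
grip_width: 0.0002
finger_force: 0.0
```

```bash
python3 -c "
from h import *
rel([.490,.015,.009],1.632)"
```

```text
t 6.75 pos [0.484  0.0137 0.011 ] rpy [ 3.1404e+00 -2.0000e-04  1.6317e+00] w 0.0002
shift [0.001  0.0061 0.002 ] turn [ 0.0002 -0.     -0.0001]
```

Not touching yet, so I'll move forward gently.

move_arm:
  moves:
    - [[0,0,0.002,0.001,0,0,0],[0,0,0.003,0.001,0,0,0],[0,0,0.004,0.001,0,0,0],[0,0,0.005,0.001,0,0,0],[0,0,0.005,0.001,0,0,0]]

```text
clock: 7.25
position: [0.4879, 0.0141, 0.0095]
tool_rot: [3.142, -0.0, 1.632]
force: [-0.0, 0.5, 0.7]
grip_width: 0.0
finger_force: 0.0
```

move_arm:
  moves:
    - [[0,0,0.001,0,0,0,0],[0,0,0.002,0,0,0,0],[0,0,0.003,0,0,0,0],[0,0,0.004,0,0,0,0],[0,0,0.004,0,0,0,0]]

```text
clock: 7.75
position: [0.4919, 0.0143, 0.0094]
tool_rot: [-3.141, -0.0, 1.632]
force: [-2.2, -0.9, 0.8]
grip_width: -0.0
finger_force: 1.4
```

move_arm:
  moves:
    - [[0,0,0.001,0,0,0,0],[0,0,0.0015,0,0,0,0],[0,0,0.002,0,0,0,0],[0,0,0.002,0,0,0,0]]

```text
clock: 8.15
position: [0.4924, 0.0142, 0.0093]
tool_rot: [-3.139, 0.001, 1.632]
force: [-13.3, 0.2, 9.5]
grip_width: -0.0003
finger_force: 6.3
```

move_arm:
  moves:
    - [[0,0,-0.02,0,0,0,0],[0,0,-0.035,-0.04,0,0,0],[0,-0.02,-0.035,-0.09,0,0,0],[0,-0.07,-0.035,-0.12,0,0,0],[0,-0.12,-0.035,-0.12,0,0,0]]

```text
clock: 8.65
position: [0.4679, -0.0981, 0.1319]
tool_rot: [3.135, 0.001, 1.635]
force: [1.6, 0.0, -0.8]
grip_width: -0.0001
finger_force: 0.0
```

move_arm:
  moves:
    - [[0,-0.05,0,0,0,0,0],[0,-0.1,0,0,0,0,0],[0,-0.15,0,0,0,0,0],[0,-0.15,0,0,0,0,0]]

```text
clock: 9.05
position: [0.4743, -0.2545, 0.1283]
tool_rot: [3.141, 0.002, 1.624]
force: [-0.1, 1.8, -0.2]
grip_width: -0.0001
finger_force: 0.0
```

```bash
python3 - <<'E'
from m import *
rel([.511,.0245,.1],1.629)
im=bot.grab_frame("top")[:,:,::-1];cv2.imwrite("pics/top4full.png",im)
blade('pics/top4full.png')
im2=bot.grab_frame("scene")[:,:,::-1];cv2.imwrite("pics/scene4full.png",im2)
A=cv2.resize(im[195:240,215:355],None,fx=5,fy=5,interpolation=cv2.INTER_CUBIC)
B=cv2.resize(im2[170:240,200:340],None,fx=5,fy=5,interpolation=cv2.INTER_CUBIC)
cv2.imwrite("pics/c4.png",np.vstack([A,B]))
E
```

```text
t 9.05 pos [ 0.4743 -0.2545  0.1283] rpy [3.1409e+00 2.5000e-03 1.6240e+00] w -0.0001
shift [0.2767 0.0514 0.0276] turn [ 0.0001  0.0004 -0.0008]
blade yaw 0.04421534351927012 27 resid 0.11478685615756316
blade-mark y mm [np.float64(2.11), np.float64(1.57), np.float64(1.03), np.float64(-0.5)]
fence yaw 0.06282909151425525 near yaw 0.06329389070652969
gap mm [np.float64(-2.99), np.float64(-2.94), np.float64(-2.91)]
```

View pics/c4.png

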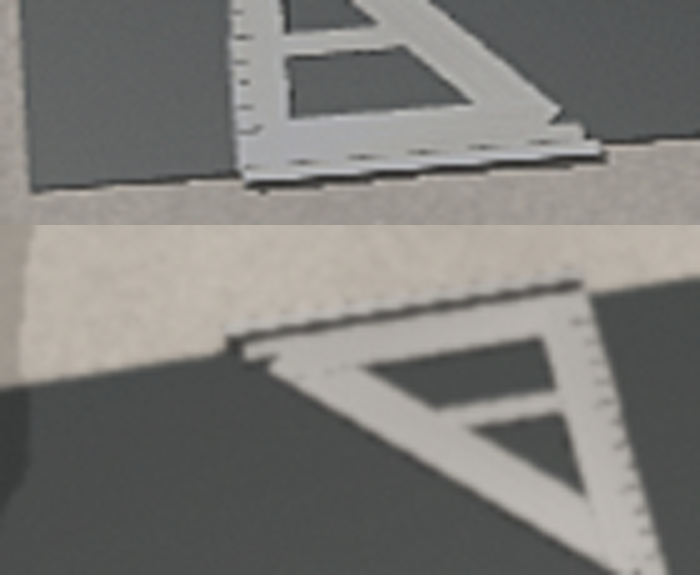

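The top half shows the fence along the edge, from its heel at (243,183) to the toe end at (605,152). In the lower half (scene view) the dark strip of the fence's inner face, (245,342) to (578,288), meets the plate parallel to the panel edge. That junction gives a clean measure, so I'll use it.

```bash
cat >> m.py <<'E'
def scene(im):
    g=cv2.imread(im).mean(2);g0=cv2.imread("pics/scene0.png").mean(2);P=[]
    for c in list(range(188,206))+list(range(292,314))+list(range(324,352)):
        y0=int(round(206-(c-184)*.1543));v=g0[y0-8:y0+8,c];k=cross(v,(v[0]+v[-1])/2)
        if len(k)==1:P.append((c,y0-8+k[0]))
    ne=line("scene",P,.01);n=ne[1];P=[];D=[]
    for c in range(256,308):
        y0=int(round(193.4-(c-249)*.1636));v=g[y0-5:y0+8,c];i=2+np.argmin(v[2:9]);w=v[i:];k=cross(w,(v[i]+w[:6].max())/2)
        if k:P.append((c,y0-5+i+k[0]));D.append((c,y0-5+i))
    P=np.array(P);f=line("scene",P,.015)
    print("scene: near yaw",np.arctan2(-n[0],n[1]),"fence yaw",np.arctan2(-f[1][0],f[1][1]),len(P))
    e=lambda L,y:L[0][0]+(y-L[0][1])*L[1][0]/L[1][1]
    print("near x",[round(1e3*e(ne,y),2) for y in(.09,0,-.08)],"gap mm",[round(1e3*(e(ne,y)-e(f,y)),2) for y in(.09,0,-.08)])
    # chalk in scene0, blade right edge now
    C=[]
    for r in range(187,205):
        s=np.clip(g0[r,309:332]-np.median(g0[r,305:335])-6,0,None);C.append((309+(s*np.arange(23)).sum()/s.sum(),r))
    mk=line("scene",C,.01);B=[]
    for r in range(190,236):
        x0=int(round(317+(r-187)*.30));v=g[r,x0-9:x0+10];k=cross(v,(v.max()+v[-3:].mean())/2)
        if k:B.append((x0-9+k[-1],r))
    B=np.array(B)
    for _ in range(6):
        q=np.polyfit(B[:,1],B[:,0],1);d=B[:,0]-np.polyval(q,B[:,1]);B=B[abs(d)<max(.2,1.5*d.std())]
    b=line("scene",B,.010)
    print("mark yaw",np.arctan2(mk[1][1],mk[1][0]),"blade yaw",np.arctan2(b[1][1],b[1][0]),len(B))
    h=lambda L,x:L[0][1]+(x-L[0][0])*L[1][1]/L[1][0]
    print("blade-mark mm (edge at z10 / z15)",[(round(1e3*(h(b,x)-h(mk,x)),2),round(1e3*(h(line('scene',B,.015),x)-h(mk,x)),2)) for x in(.52,.545,.575)])
E
python3 -c "
from m import *
scene('pics/scene4full.png')"
```

```text
scene: near yaw 0.06322463108703096 fence yaw 0.0621317218664414 52
near x [np.float64(510.75), np.float64(516.45), np.float64(521.51)] gap mm [np.float64(-0.81), np.float64(-0.71), np.float64(-0.62)]
mark yaw 0.06492831185724887 blade yaw 0.048397366813483784 31
blade-mark mm (edge at z10 / z15) [(np.float64(2.17), np.float64(1.04)), (np.float64(1.76), np.float64(0.62)), (np.float64(1.26), np.float64(0.13))]
```

Fence yaw and panel-edge yaw agree within 1 mrad in both views, so the fence is flush. The blade's odd yaw probably comes from chalk showing beside it. I'll refit the blade using only the rows past the end of the chalk.

```bash
cat >> m.py <<'E'
def far(im,n="top"):
    g=cv2.imread(im).mean(2);mk=ref()[0];P=[]
    for r in range(169,199):
        v=g[r,250:275];w=v[:14].max() if 0 else v[9:22].max();k=cross(v,(v[:4].mean()+165)/2)
        if k:P.append((250+k[0],r))
    P=np.array(P)
    for _ in range(6):
        q=np.polyfit(P[:,1],P[:,0],1);e=P[:,0]-np.polyval(q,P[:,1]);P=P[e<max(.12,e.std())]
    X=ray("top",P,.015);m=np.array([np.cos(.063),np.sin(.063)])
    off=lambda X:X[:,1]*m[0]-X[:,0]*m[1]
    c=off(mk[0][None])
    print("far rows: offset from mark mm",round(1e3*(np.median(off(X))-c[0]),2),"yaw",np.arctan(np.polyfit(X[:,0],X[:,1],1)[0]),len(X))
    print(P.round(2)[::3].tolist())
    for r in (205,210,215,220,225):print(r,g[r,255:270].round().astype(int).tolist())
    for r in (174,186,198):print(r,g[r,252:267].round().astype(int).tolist())
E
python3 -c "
from m import *
far('pics/top4full.png')"
```

```text
far rows: offset from mark mm -0.3 yaw 0.05919006237359722 15
[[258.66, 169.0], [258.83, 173.0], [259.03, 177.0], [259.82, 187.0], [260.03, 191.0]]
205 [96, 95, 95, 94, 90, 106, 149, 171, 166, 164, 164, 165, 165, 166, 166]
210 [97, 96, 96, 93, 93, 97, 136, 167, 166, 165, 166, 164, 166, 166, 166]
215 [98, 98, 97, 97, 95, 90, 131, 176, 169, 167, 166, 166, 167, 167, 166]
220 [99, 98, 98, 100, 98, 93, 110, 148, 169, 170, 152, 124, 146, 168, 167]
225 [100, 100, 99, 98, 99, 96, 98, 142, 174, 170, 167, 168, 166, 168, 166]
174 [92, 90, 90, 90, 90, 88, 89, 130, 170, 150, 138, 165, 164, 165, 162]
186 [93, 93, 92, 94, 91, 91, 90, 88, 133, 173, 165, 163, 164, 165, 166]
198 [94, 95, 91, 94, 94, 95, 93, 91, 107, 151, 174, 166, 164, 164, 166]
```

```bash
python3 -c "
from workcell import bot
print(bot.job_done())"
```

```text
the job is handed in; nothing more can be done
None
```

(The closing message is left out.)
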